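# Hang the gap gauge, draw the sprung pointer rod to its mark and hold

## Task

Set up the inspection stand for a reading: take the wide horseshoe-shaped gap gauge out of its wooden rest, hang it astride the stand's horizontal bar without dropping it, and let go of it. Then pull the sprung telescoping rod out of its barrel by its upright grip until the collar on the rod stands between the prongs of the sliding length mark, without shifting the mark, and finish while still holding the rod there, the gauge still hanging; leave the small gauge and the other gauges and things on the bench where they are.

Things in the scene. Friction and masses are not known exactly. Their poses are not given: they have to be found in the camera images.
- gauge: the wide gap gauge: a flat steel horseshoe 12 mm thick, 80 mm wide, about 0.25 kg, opening down. Origin midway between the undersides of its feet; z up, x across the thickness, y from leg to leg. Legs and arch are 16 mm wide; the gap is 48 mm wide and 69 mm deep; outer top of the arch at z = 85 mm, then a grip tab on top. It may start left or right of the stand
- gauge_tab (a point): middle of the gauge's black grip tab, 100 mm above the gauge's feet; the tab is 16 mm thick (gauge's x), 30 mm wide (y) and reaches from 85 to 117 mm above the feet
- gauge_crown (a point): inner top of the gauge's arch, where it rests on the bar, 69 mm above the feet
- small_gauge: bystander: a much narrower gap gauge (46 mm wide, 14 mm gap, 93 mm high) in a like wooden rest on the other side of the stand; its gap is too narrow for the bar. Origin at the middle of its feet, axes as the wide gauge
- stand: the inspection stand, fixed: a dark steel base plate 250 x 280 mm, 12 mm thick. Origin: centre of its underside; z up. Horizontal bar along its y at x = +80 mm on the far side, rod along its y at x = -80 mm, 60 mm up, on the robot's side. A loose steel disc (36 mm across, 14 mm high) lies on the plate about 80 mm to -y of its centre
- bar: the stand's horizontal steel bar, 20 mm diameter, along its own y, between two posts 30 x 18 mm whose outer height, 130 mm, is that of the bar's top; free length between the posts 206 mm
- bar_mid (a point): middle of the bar on its axis, 120 mm above the table; y along the bar
- rod (a joint): how far the telescoping rod is drawn out of its barrel, in m: 0 (home) to 0.110 (end stop); it slides along the stand's +y. The spring pulls it back with 3.6 N at 0, rising by 0.6 N for each 10 mm (about 9 N at 90 mm), and it goes home when let go
- grip (a point): a point inside the rod's upright black grip block, 20 mm below its top. The block is 22 mm across the rod (stand's x), 16 mm along it (stand's y) and reaches from 48 mm to 125 mm above the table; pinch it from above, either way round. Axes as the stand
- collar (a point): centre of the rod's collar (26 mm diameter, 6 mm wide, on the rod's axis 60 mm above the table), 40 mm behind the grip; with the rod home it lies at x = -80, y = +15 mm of the stand
- mark (a joint): setting of the length mark along the stand's +y in m: its value is the rod's joint value at which the collar is exactly between the prongs. It differs each time, is between 0.045 and 0.090, and is stiff: it must not be shifted
- mark_mid (a point): centre of the length mark, on the rod's axis: an aluminium slide on the base plate with four upright prongs, two on each side of the rod, their tops 74 mm above the table; along the rod the gap between prongs is 16 mm, across it 37 mm. Axes as the stand
- rest_wide: fixed wooden rest in which the wide gauge stands at the start: 55 x 110 mm, 26 mm high, with a slot along its y, 15 mm wide and 16 mm deep, open at both ends; lift the gauge 20 mm straight up to free it. Origin: centre of its underside
- setting_disc: bystander: loose steel disc lying on the stand's base plate, 36 mm across, 14 mm high; origin at the centre of its underside
- ring_a: bystander: dark steel ring gauge lying flat, 110 mm across, 20 mm high; origin at the centre of its underside
- ring_b: bystander: dark steel ring gauge lying flat, 80 mm across, 16 mm high; origin at the centre of its underside
- plug_a: bystander: dark steel plug gauge standing upright at the back left, 48 mm across the foot, 95 mm high; origin at the centre of its underside
- plug_b: bystander: a like plug gauge at the back right
- vee_block: bystander: a small steel block with a groove on top, 50 x 40 mm, 42 mm high, near the robot, left of the middle; origin at the centre of its underside
Not all that is in view belongs to the job. What is shaped like the gauge but turquoise is not meant.

How it is judged:
By the outcome, as a careful person would: the job done as asked, in the order asked, and still so for the second after the job is handed in, while the arm keeps its last pose, push and grip.
It also fails if it takes over 54 s, if anything falls off the work surface, if the arm or the gripper's body presses on something with over 40 N, if the wrist force passes 120 N, or if a joint passes its speed limit or range.

## Robot

A 7-joint arm with a two-finger parallel gripper is mounted at the origin on the work surface. World frame = base frame: x ahead of the robot, y to its left, z up, the work surface at z = 0. Lengths are in m, angles in degrees, forces in N, time in s.
With the tool pointing down it reaches from about 0.4 to 0.925 m from the base axis. Payload 4.1 kg.
Tool frame: the origin (TCP) lies at the centre of the arm's flange, where the gripper is bolted on; the fingertips stand 173 mm ahead of it and the grasp point (between the pads) lies bot.hold_point_z ahead of it (bot.hold_point_z is the distance from the TCP to the grasp point, in m); z points along the fingers, y is the line along which they close (so a half turn about z gives the same grasp; the last joint's range is limited). The gripper opens to 85 mm and grips with 20 to 120 N. Pads are 22 mm wide; open, the fingers measure 114 mm over their backs; the gripper's body (76 mm by 85 mm) begins 54 mm behind the grasp point. The pads swing forward as they close: fully open they stand 13 mm farther back than shut.
Start: joints at [64.229, 22.827, 2.584, 88.041, -1.071, 69.15, -2.905], TCP at [0.223, -0.61, 0.405] pointing down, gripper open.
Joint ranges: [-161.44, 161.44], [-28.35, 127.94], [-78.24, 83.42], [0, 140.83], [-78.03, 258.03], [13.02, 114.36], [-168.23, 168.23]. Speed limits (degrees/s): [147.25, 147.25, 180, 180, 180, 180, 180].

## Interface

Orientations are given as a 3x3 rotation matrix whose columns are the frame's x, y, z axes.
In Python, from workcell import bot, viewer gives the robot as it stands.
- The arm moves only by the shell command python3 -m pendant 'ROWS' [FORCE]. ROWS is JSON, a list that holds one entry, the list of rows, each a list of 5 numbers: the closure, from 0 (fully open) to 1 (shut), then the shift along the tool's x, y, z in mm, then the turn about the tool's z in degrees. A call has 1 to 8 rows; each row is the pose to reach, as a shift and turn from the pose commanded when the call began, along the tool's axes at that moment; what a row does not reach only later rows make up. A row lasts 1/12 s, in which the tool goes at most 41.7 mm and 7.16 degrees, less where a joint would pass 70% of its speed; a pose out of reach is approached as far as the arm can. A call with a gripper value outside its range is refused whole. The fingers move at their own pace and stop on an object; FORCE is the grip in N (left out, the last holds). Time passes only in rows, so rows that repeat a pose let the fingers close. It gives the time, the measured TCP pose, the force, the opening and the grip force at its end, in the units of the state.
- bot.read_state(): the state, without advancing time (a new reading comes with each control period).
- viewer.get_image(name): name is "scene" or "top"; returns a dict with "frame" (400x640x3 uint8, red, green, blue), "depth" (400x640 float32, m along the optical axis (not along the pixel's ray), 0 where there is no reading), "camera_matrix" (3x3 intrinsics, pixels), "rvec" (rotation vector, rad) and "tvec" (3), from world to camera coordinates, as OpenCV has them. Camera axes: x right, y down, z forward; pixel columns grow to the right and rows downward; lengths in m; the calibration is good to about 2 mm. A picture is of the moment at which its call begins.
- bot.sign_off(): hands the job in; it is judged then, once.
The state is a dict: "t": time; "joint_positions": joint angles; "qd": joint speeds; "effort": joint torques, N m; "tcp_pos": TCP position; "eef_rot": TCP orientation; "force": force on the tool from outside, world axes, zero at the start; "ft_torque": the same for the moment, N m; "gripper_width": finger opening in m; "grip_force": force on a finger pad.
Only numpy, scipy, OpenCV 4.12 (cv2) and the standard library are available. Lean on these libraries where they do the work, as an engineer would, in place of code of your own. Each camera call takes 0.05 s, during which the arm holds its last target. There are 200 camera calls.

## Working session

There is one attempt and no reset: what is moved stays moved. The work goes in short steps, Python scripts to look and compute and a shell command to move; the robot and the scene stay as the last step left them, time stands still between calls to the robot, and variables do not carry over. Pictures are saved under pics/ and viewed, at most 10 in all, crops included, and the job is handed in when it is done.

```bash
mkdir -p pics
cat > h.py <<'E'
import numpy as np, cv2
from workcell import bot, viewer
def grab(n):
    d=viewer.get_image(n); np.savez(''+n+'.npz',**d); return d
def load(n): return dict(np.load(''+n+'.npz'))
def cam(d):
    R=cv2.Rodrigues(np.array(d['rvec'],float))[0]; t=np.array(d['tvec'],float).ravel(); return R,t
def ray(d,u,v):
    R,t=cam(d); r=R.T@np.linalg.inv(d['camera_matrix'])@np.array([u,v,1.]); return -R.T@t, r
def onz(d,u,v,z):
    c,r=ray(d,u,v); return c+r*(z-c[2])/r[2]
def cloud(d):
    R,t=cam(d); v,u=np.mgrid[:400,:640]; z=d['depth']
    p=np.stack([u,v,np.ones_like(u)],-1)@np.linalg.inv(d['camera_matrix']).T*z[...,None]
    return (p-t)@R
def proj(d,P): 
    return cv2.projectPoints(np.array(P,float).reshape(-1,3),np.array(d['rvec'],float),np.array(d['tvec'],float),d['camera_matrix'],None)[0].reshape(-1,2)
E
python3 - <<'E'
from h import *
for n in('scene','top'):
    d=grab(n); cv2.imwrite(f'pics/{n}0.png',cv2.resize(d['frame'][...,::-1],(800,500)))
    print(n,ray(d,320,200),(d['depth']>0).mean())
s=bot.read_state();print(s['tcp_pos'],s['eef_rot'],s['force'],s['gripper_width'],bot.hold_point_z)
E
```

```text
scene (array([ 0.97248459, -0.53796755,  0.87513683]), array([-0.42380018,  0.48075872, -0.76764115])) 0.99598828125
top (array([ 0.32948481, -0.05426355,  1.62203236]), array([ 0.15393407,  0.01416774, -0.98817707])) 0.995796875
[ 0.2233058  -0.61016747  0.40376079] [[ 9.39052935e-01  3.43771786e-01 -7.37849561e-04]
 [ 3.43772545e-01 -9.39051618e-01  1.58011775e-03]
 [-1.49678924e-04 -1.73746663e-03 -9.99998479e-01]] [ 0.29090357  0.44720026 -0.34019463] 0.08573908605675629 0.1547
```

View pics/scene0.png

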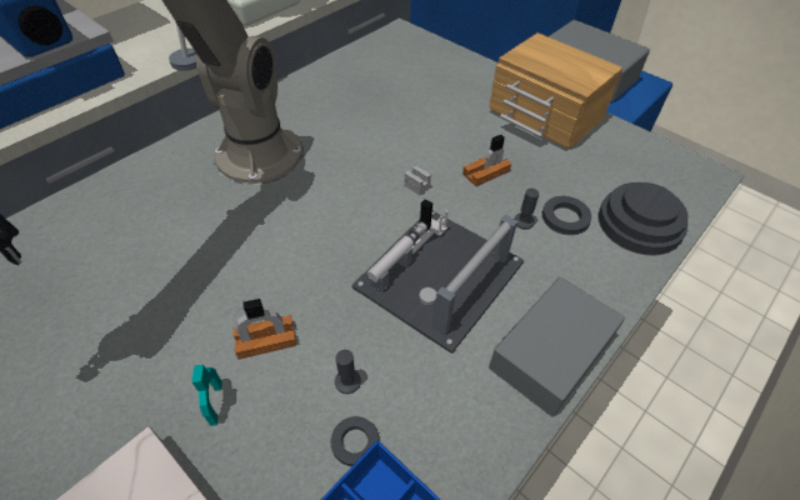

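View pics/top0.png

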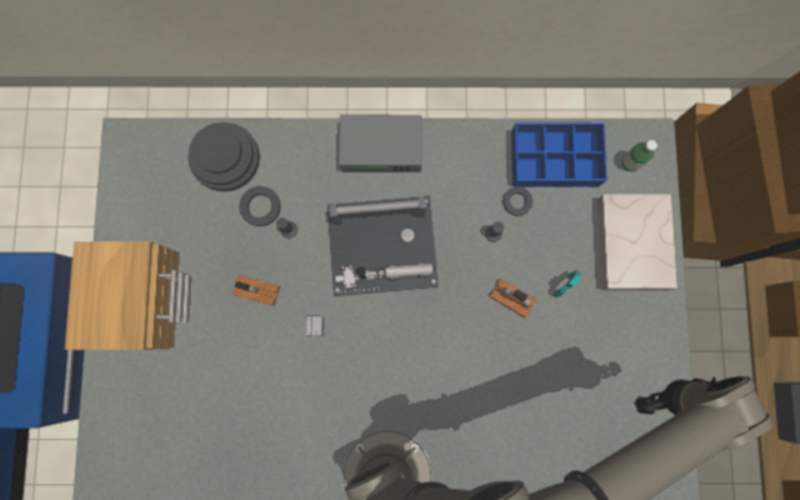

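Scene view: the wide gauge stands in the orange rest at about (265,325), and the stand is centred near (440,280). In the top view (800 px wide) the wide gauge is at (513,297), the stand at (384,246), the bar runs from (333,209) to (427,203), and the mark and grip are near (348,274) to (365,272). The turquoise decoy is at (567,284).

Run:
```python
from h import *
S=load('scene');T=load('top')
def crop(d,u0,v0,u1,v1,k): return cv2.resize(d['frame'][v0:v1,u0:u1,::-1],None,fx=k,fy=k,interpolation=cv2.INTER_CUBIC)
a=crop(T,255,150,355,240,4); b=crop(S,280,150,430,285,4)
c=crop(T,380,210,440,260,4); e=crop(S,170,225,250,295,4)
im=np.zeros((600,800,3),np.uint8)
b=cv2.resize(b,(390,351)); im[:360,:400]=a; im[:351,405:795]=b; im[365:565,:240]=c; e=cv2.resize(e,(264,231));im[365:596,260:524]=e
cv2.imwrite('pics/crops.png',im)
for n,d in(('S',S),('T',T)):
    f=d['frame']; hsv=cv2.cvtColor(f,cv2.COLOR_RGB2HSV); P=cloud(d)
    x,y,z=P[...,0],P[...,1],P[...,2]
    box=(x>.3)&(x<.9)&(y>-.5)&(y<.5)
    org=(hsv[...,0]<14)&(hsv[...,1]>150)&(hsv[...,2]>90)&box
    blk=(hsv[...,2]<32)&box&(z>.06)
    for nm,m in(('org',org),('blk',blk)):
        k,l,st,ce=cv2.connectedComponentsWithStats(m.astype(np.uint8))
        for i in range(1,k):
            if st[i,4]>12:
                q=P[l==i]; r=cv2.minAreaRect(np.float32(q[:,:2]))
                print(n,nm,st[i],ce[i].round(1),'med',np.median(q,0).round(4),'zmax',np.percentile(q[:,2],95).round(4),'rect',np.round(r[0],4),np.round(r[1],4),round(r[2],1))
    m=box&(y>-.2)&(y<.25)&(z>.118)&(z<.14)&(hsv[...,2]>60)
    q=P[m]; r=cv2.minAreaRect(np.float32(q[:,:2])); print(n,'bar',m.sum(),q.mean(0).round(4),np.round(r[0],4),np.round(r[1],4),r[2],np.percentile(q[:,2],[5,50,95]))
```

```text
S org [372 127  37  20 257] [387.1 135.3] med [0.481  0.3294 0.0241] zmax 0.0276 rect [0.4748 0.3468] [0.1121 0.0558] 75.4
S org [226 253   8   7  38] [229.6 256. ] med [ 0.4639 -0.2832  0.0252] zmax 0.0276 rect [ 0.4622 -0.2843] [0.0153 0.0185] 47.7
S org [198 257  21  11 141] [208.4 261.7] med [ 0.4384 -0.3273  0.025 ] zmax 0.0271 rect [ 0.4364 -0.3269] [0.0466 0.0209] 53.2
S org [187 261  49  22 450] [211.2 272.9] med [ 0.4681 -0.342   0.0245] zmax 0.0273 rect [ 0.4576 -0.3351] [0.1108 0.0512] 53.3
S blk [393 108  10  13  90] [397.4 114. ] med [0.4833 0.3598 0.0926] zmax 0.1028 rect [0.4795 0.3622] [0.0335 0.0165] 73.3
S blk [336 160  10  22 146] [340.8 169.7] med [0.5172 0.0573 0.1047] zmax 0.1249 rect [0.5133 0.0606] [0.0199 0.0158] 2.2
S blk [196 240  15  15 173] [202.8 246.8] med [ 0.4573 -0.3353  0.1196] zmax 0.1277 rect [ 0.4538 -0.3334] [0.0268 0.0158] 58.2
S bar 796 [0.6767 0.0122 0.1269] [0.5979 0.0145] [0.1863 0.2435] 5.337700366973877 [0.12084917 0.1275512  0.13052294]
T org [399 238  24  15  54] [411.  244.6] med [ 0.4326 -0.3334  0.0269] zmax 0.032 rect [ 0.4313 -0.3276] [0.0832 0.0172] 61.0
T bar 523 [0.6697 0.0257 0.1283] [0.5974 0.0167] [0.1856 0.2414] 5.324053764343262 [0.12152307 0.12850743 0.13426678]
```

View pics/crops.png

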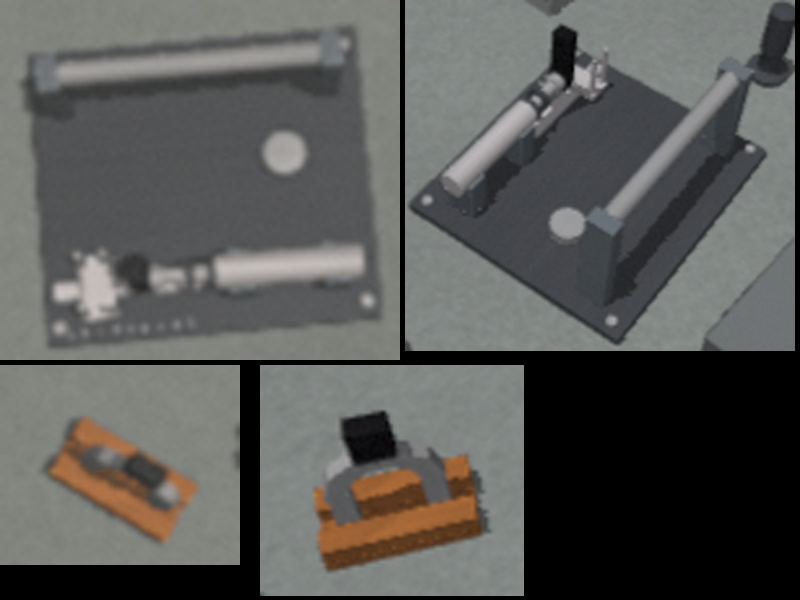

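The crops show the grip at about (135,272) in the upper-left one, with the collar to its right near (197,275) and the mark's prongs at (80–112, 255–318). The gauge tab and arch are clearly visible in both lower crops. Next come the refined numbers and an enlarged view of the mark.

```bash
cat >> h.py <<'E'
def pcadir(q):
    q=q[:,:2]; w,v=np.linalg.eigh(np.cov(q.T)); d=v[:,1]; return q.mean(0),np.degrees(np.arctan2(d[1],d[0]))%180
E
python3 - <<'E'
from h import *
S=load('scene');T=load('top')
for n,d in(('S',S),('T',T)):
    P=cloud(d);x,y,z=P[...,0],P[...,1],P[...,2]; V=d['frame'].max(-1)
    g=(np.hypot(x-.454,y+.333)<.06)
    for lo,hi in((.03,.093),(.102,.135),(.122,.132),(.085,.096)):
        q=P[g&(z>lo)&(z<hi)]; 
        if len(q)>5: c,a=pcadir(q); r=cv2.minAreaRect(np.float32(q[:,:2])); print(n,'gauge z',lo,hi,len(q),c.round(4),round(a,1),'mid',((q.max(0)+q.min(0))/2).round(4),np.round(r[0],4),np.round(r[1],4),round(r[2],1))
    q=P[(np.hypot(x-.45,y+.333)<.09)&(z>.018)&(z<.03)]; r=cv2.minAreaRect(np.float32(q[:,:2])); print(n,'rest',r)
    b=(x>.6)&(x<.75)&(y>-.15)&(y<.2)&(z>.112)&(z<.136)
    q=P[b]; c,a=pcadir(q);r=cv2.minAreaRect(np.float32(q[:,:2])); print(n,'bar',len(q),c.round(4),round(a,2),r, np.percentile(q[:,2],90))
    th=np.radians(a); e=np.array([np.cos(th),np.sin(th)]); s=(q[:,:2]-c)@e; print('  ext',s.min(),s.max(), 'mid', c+e*(s.min()+s.max())/2)
    st=(x>.42)&(x<.58)&(y>.0)&(y<.2)
    q=P[st&(z>.112)&(z<.14)]; print(n,'grip top',len(q),((q.max(0)+q.min(0))/2).round(4),q.mean(0).round(4),q[:,2].max())
    q=P[st&(z>.04)&(z<.085)&(V>140)]; print(n,'rod',len(q),pcadir(q))
im=np.zeros((600,800,3),np.uint8)
f=lambda d,u0,v0,w,h:cv2.resize(d['frame'][v0:v0+h,u0:u0+w,::-1],None,fx=10,fy=10,interpolation=cv2.INTER_CUBIC)
im[:300,:600]=f(T,262,207,60,30); im[300:,:500]=f(S,325,158,50,30)
cv2.imwrite('pics/mark.png',im)
E
```

```text
S gauge z 0.03 0.093 368 [ 0.4554 -0.335 ] 59.1 mid [ 0.4518 -0.3342  0.0615] [ 0.4518 -0.3337] [0.0825 0.0154] 58.2
S gauge z 0.102 0.135 178 [ 0.4552 -0.3358] 59.5 mid [ 0.4522 -0.3342  0.1157] [ 0.4526 -0.3346] [0.0303 0.0167] 57.5
S gauge z 0.122 0.132 99 [ 0.4529 -0.3349] 58.4 mid [ 0.4522 -0.334   0.1256] [ 0.4524 -0.3346] [0.0297 0.0163] 57.5
S gauge z 0.085 0.096 78 [ 0.4541 -0.336 ] 59.0 mid [ 0.4521 -0.3352  0.0905] [ 0.4535 -0.3343] [0.0527 0.0154] 58.2
S rest ((0.45318612456321716, -0.3335346281528473), (0.11044511198997498, 0.05835573002696037), 57.979347229003906)
S bar 831 [0.6784 0.0099] 94.99 ((0.6758301258087158, 0.021761126816272736), (0.030516957864165306, 0.24355702102184296), 5.136629104614258) 0.130030206147167
  ext -0.10977168070017994 0.13382496680445888 mid [0.67733738 0.0218965 ]
S grip top 68 [0.5112 0.0616 0.1195] [0.5126 0.06   0.121 ] 0.12680714327208026
S rod 37 (array([0.51794125, 0.04108343]), np.float64(85.09253134035625))
T gauge z 0.03 0.093 138 [ 0.4508 -0.3298] 56.1 mid [ 0.45   -0.3318  0.0609] [ 0.4527 -0.3321] [0.1051 0.0545] 56.1
T gauge z 0.102 0.135 63 [ 0.4512 -0.3311] 60.3 mid [ 0.4511 -0.3315  0.1208] [ 0.4517 -0.3321] [0.0303 0.0165] 59.6
T gauge z 0.122 0.132 46 [ 0.4518 -0.3326] 60.0 mid [ 0.4519 -0.3323  0.1268] [ 0.4521 -0.3324] [0.03  0.016] 57.5
T gauge z 0.085 0.096 24 [ 0.4544 -0.3268] 58.3 mid [ 0.4519 -0.3305  0.0904] [ 0.4518 -0.3303] [0.0597 0.0127] 57.6
T rest ((0.4520297348499298, -0.33073315024375916), (0.11058490723371506, 0.055890411138534546), 58.886070251464844)
T bar 513 [0.6732 0.0248] 95.12 ((0.6744725704193115, 0.02390691637992859), (0.030789604410529137, 0.24136415123939514), 5.324053764343262) 0.13267570567342143
  ext -0.12166072961610913 0.11962728018122497 mid [0.67333405 0.02379538]
T grip top 40 [0.5109 0.0648 0.1242] [0.5104 0.0639 0.1243] 0.13072695824327263
T rod 45 (array([0.50718607, 0.04474627]), np.float64(107.4274059438081))
```

View pics/mark.png

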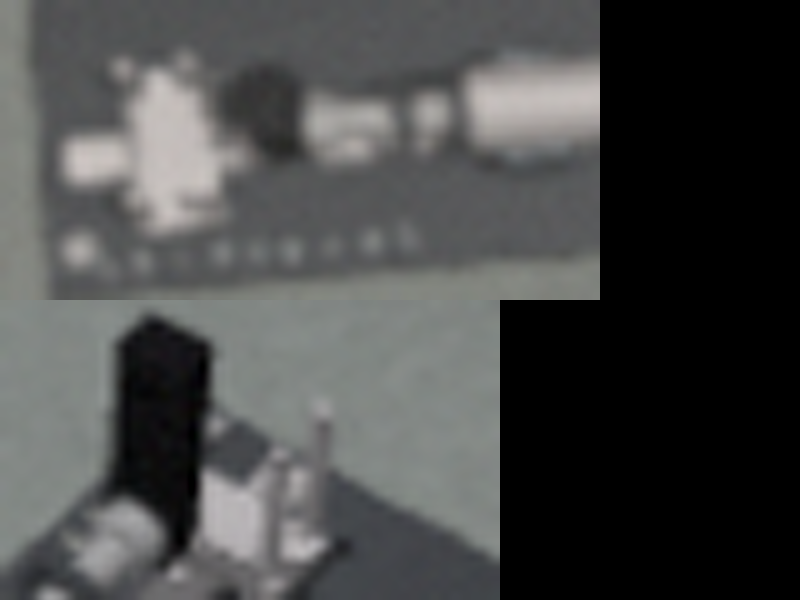

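```bash
cat >> h.py <<'E'
YAW=np.radians(5.1); XH=np.array([np.cos(YAW),np.sin(YAW)]); YH=np.array([-XH[1],XH[0]]); O=np.array([.675,.0228])-.08*XH
def st(p): p=np.array(p)[:2]-O; return (1000*np.array([p@XH,p@YH])).round(1)
def togo(x,y,z,ya):
    """grasp-point target, closing-axis yaw ya -> shift mm in tool axes, turn"""
    s=bot.read_state(); R=np.array(s['eef_rot']); p=np.array(s['tcp_pos'])+R[:,2]*bot.hold_point_z
    d=R.T@(np.array([x,y,z])-p)*1000
    cur=np.degrees(np.arctan2(R[1,1],R[0,1])); t=(cur-ya+90)%180-90
    print('shift',d.round(1),'turn',round(t,1),'grasp',p.round(4),'F',np.round(s['force'],1),'w',s['gripper_width'],'j7',s['joint_positions'][6])
E
python3 - <<'E'
from h import *
S=load('scene');T=load('top')
for u,v in((274.2,213.8),(280.7,213.0),(277,229.5),(281.5,227.5)): print('T prong',st(onz(T,u,v,.074)))
for u,v in((357.2,168.8),(353.3,174),(346.7,170.5)): print('S prong',st(onz(S,u,v,.074)))
print('grip',st([.5112,.0616]),st([.5109,.0645]), 'collar T',st(onz(T,302,217.5,.073)),st(onz(T,306,217.5,.073)))
print('grip expected',O-.08*XH+.055*YH,'bar -30',O+.08*XH-.03*YH)
togo(.452,-.333,.230,-32)
E
```

```text
T prong [-60.6 105. ]
T prong [-59.9  84. ]
T prong [-111.8   99.7]
T prong [-106.7   84.9]
S prong [-56.9 103.2]
S prong [-54.3  80.7]
S prong [-75.6  80.4]
grip [-79.7  53.2] [-79.7  56.1] collar T [-80.3  17.1] [-81.4   4.3]
grip expected [0.51074424 0.06335917] bar -30 [ 0.67766683 -0.00708123]
shift [ 310.1 -181.4   19.3] turn -37.9 grasp [ 0.2232 -0.6099  0.2491] F [ 0.3  0.4 -0.3] w 0.08573908605675629 j7 -2.90280047959305
```

```bash
python3 -m pendant '[[[0,34,-20,2,-5],[0,68,-40,5,-10],[0,102,-60,7,-15],[0,136,-80,9,-20],[0,170,-99,11,-25],[0,204,-119,13,-30],[0,240,-140,15,-35],[0,275,-161,17,-38]]]' 40; python3 -c "
from h import *
togo(.452,-.333,.230,-32)"
```

```text
t: 0.77
tcp_pos: [0.4271, -0.3629, 0.3874]
eef_rot: [[0.525, 0.851, -0.0], [0.851, -0.525, 0.0], [-0.0, -0.0, -1.0]]
force: [-0.1, 0.3, -0.1]
gripper_width: 0.085
grip_force: 0.0
shift [38.6  5.5  2.7] turn 0.3 grasp [ 0.427  -0.3629  0.2327] F [-0.1  0.3 -0.1] w 0.08504365621488137 j7 1.1788404245107693
```

```bash
python3 -m pendant '[[[0,20,3,2,0],[0,38.6,5.5,3,0],[0,38.6,5.5,30,0],[0,38.6,5.5,60,0],[0,38.6,5.5,85,0],[0,38.6,5.5,105,0],[0,38.6,5.5,117,0],[0,38.6,5.5,117,0]]]'; python3 -c "
from h import *
togo(.452,-.333,.115,-32)
d=grab('scene');cv2.imwrite('pics/g1.png',cv2.resize(d['frame'][200:310,150:270,::-1],None,fx=4,fy=4,interpolation=cv2.INTER_CUBIC))"
```

```text
t: 1.43
tcp_pos: [0.4502, -0.3341, 0.2677]
eef_rot: [[0.528, 0.849, -0.005], [0.849, -0.528, 0.003], [0.0, -0.006, -1.0]]
force: [-0.3, 0.6, -0.1]
gripper_width: 0.0852
grip_force: 0.0
shift [ 1.9  1.9 -2. ] turn 0.1 grasp [ 0.4494 -0.3336  0.113 ] F [-0.3  0.6 -0.1] w 0.0852311913325296 j7 -5.125667081501215
```

View pics/g1.png

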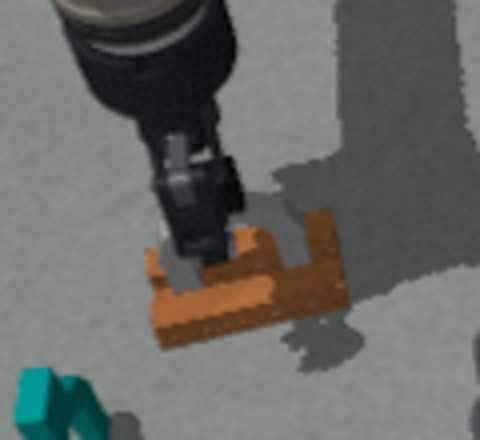

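The fingers straddle the tab at about (205,205) with no contact. I'll centre and close.

```bash
python3 -m pendant '[[[0,1.5,1,0,0],[0.3,1.5,1,0,0],[0.6,1.5,1,0,0],[1,1.5,1,0,0],[1,1.5,1,0,0],[1,1.5,1,0,0],[1,1.5,1,0,0],[1,1.5,1,0,0]]]' 50;  python3 -c "
from h import *
togo(.452,-.333,.115,-32)"
```

```text
t: 2.15
tcp_pos: [0.453, -0.3341, 0.2711]
eef_rot: [[0.528, 0.849, -0.0], [0.849, -0.528, -0.0], [-0.0, 0.0, -1.0]]
force: [-0.9, 0.8, 2.2]
gripper_width: 0.0154
grip_force: 49.2
shift [ 0.5 -1.4  1.4] turn 0.1 grasp [ 0.453  -0.3341  0.1164] F [-0.9  0.8  2.2] w 0.015433108825076312 j7 -5.296140927365336
```

```bash
python3 -m pendant '[[[1,0,0,-6,0],[1,0,0,-16,0],[1,0,0,-30,0],[1,0,0,-55,0],[1,0,0,-85,0],[1,0,0,-115,0],[1,0,0,-145,0],[1,0,0,-165,0]]]';  python3 -c "
from h import *
togo(*(O+.08*XH-.03*YH),.285,95.1)"
```

```text
t: 2.82
tcp_pos: [0.4532, -0.3341, 0.4396]
eef_rot: [[0.528, 0.849, 0.004], [0.849, -0.528, -0.003], [-0.0, 0.004, -1.0]]
force: [0.3, -0.0, -2.7]
gripper_width: 0.0153
grip_force: 49.0
shift [ 3.962e+02  1.710e+01 -2.000e-01] turn 53.0 grasp [ 0.4538 -0.3345  0.2849] F [ 0.3 -0.  -2.7] w 0.01532208236307218 j7 -2.71386995223194
```

```bash
python3 -m pendant '[[[1,15,1,0,3],[1,45,2,0,9],[1,80,3,0,15],[1,118,5,0,22],[1,156,7,0,29],[1,190,8,0,36],[1,218,9,0,42],[1,235,10,0,46]]]'; python3 -m pendant '[[[1,0,0,0,0],[1,0,0,0,0]]]'; python3 -c "
from h import *
togo(*(O+.08*XH-.03*YH),.285,95.1)"
```

```text
t: 3.48
tcp_pos: [0.5872, -0.1351, 0.4362]
eef_rot: [[0.978, 0.21, 0.001], [0.21, -0.978, 0.003], [0.002, -0.002, -1.0]]
force: [0.3, -0.5, -2.5]
gripper_width: 0.0149
grip_force: 48.9
t: 3.65
tcp_pos: [0.5859, -0.1385, 0.4359]
eef_rot: [[0.977, 0.213, -0.0], [0.213, -0.977, -0.0], [-0.0, 0.0, -1.0]]
force: [-0.0, -1.6, -2.8]
gripper_width: 0.0154
grip_force: 49.0
shift [ 117.7 -108.8   -3.9] turn 7.2 grasp [ 0.5859 -0.1385  0.2812] F [-0.  -1.6 -2.8] w 0.015427514527017969 j7 -72.35559375669206
```

```bash
python3 -m pendant '[[[1,14,-12,0,1],[1,35,-32,0,2],[1,60,-55,0,4],[1,85,-78,0,6],[1,104,-96,0,7],[1,114,-105,0,7.2],[1,117.7,-108.8,0,7.2],[1,117.7,-108.8,0,7.2]]]'; python3 -m pendant '[[[1,0,0,0,0],[1,0,0,0,0],[1,0,0,0,0]]]'
python3 - <<'E'
from h import *
togo(*(O+.08*XH-.03*YH),.285,95.1)
a=grab('scene');b=grab('top')
im=np.zeros((560,800,3),np.uint8)
im[:480,:480]=cv2.resize(a['frame'][110:270,290:450,::-1],(480,480),interpolation=cv2.INTER_CUBIC)
im[:320,480:]=cv2.resize(b['frame'][135:215,270:350,::-1],(320,320),interpolation=cv2.INTER_CUBIC)
cv2.imwrite('pics/over.png',im)
# gauge legs in world: points x near bar, z .16-.26
for n,d in(('S',a),('T',b)):
    P=cloud(d);x,y,z=P[...,0],P[...,1],P[...,2]
    for lo,hi in((.165,.225),(.172,.19),(.19,.21),(.21,.235),(.235,.258)):
        q=P[(abs(x-.68)<.06)&(abs(y+.01)<.07)&(z>lo)&(z<hi)]
        if len(q)>9:
            s=np.array([st(p) for p in q]); print(n,lo,hi,len(q),'x',np.percentile(s[:,0],[2,98]),'y',np.percentile(s[:,1],[2,98]),'yaw',pcadir(q)[1])
E
```

```text
t: 4.32
tcp_pos: [0.6779, -0.0094, 0.4354]
eef_rot: [[0.996, 0.086, -0.001], [0.086, -0.996, -0.001], [-0.001, 0.001, -1.0]]
force: [-0.2, 0.3, -1.7]
gripper_width: 0.0154
grip_force: 49.1
t: 4.57
tcp_pos: [0.6774, -0.0112, 0.4359]
eef_rot: [[0.997, 0.082, -0.0], [0.082, -0.997, -0.002], [-0.0, 0.002, -1.0]]
force: [-0.5, 0.5, -1.6]
gripper_width: 0.0154
grip_force: 49.1
shift [ 0.7 -4.4 -3.8] turn -0.4 grasp [ 0.6774 -0.0115  0.2812] F [-0.5  0.5 -1.6] w 0.015399550118396764 j7 -93.24314947138981
S 0.165 0.225 289 x [ 39.556 119.372] y [-42.624 -30.5  ] yaw 4.924614685980657
S 0.172 0.19 85 x [ 39.484 118.932] y [-42.196 -30.704] yaw 5.1592853441404145
S 0.19 0.21 115 x [ 39.268 119.072] y [-42.644 -30.828] yaw 5.149601659360087
S 0.21 0.235 145 x [ 40.164 120.16 ] y [-42.7   -29.316] yaw 5.63421778265959
S 0.235 0.258 223 x [ 46.7   115.268] y [-42.756 -30.188] yaw 7.220559750940339
```

View pics/over.png

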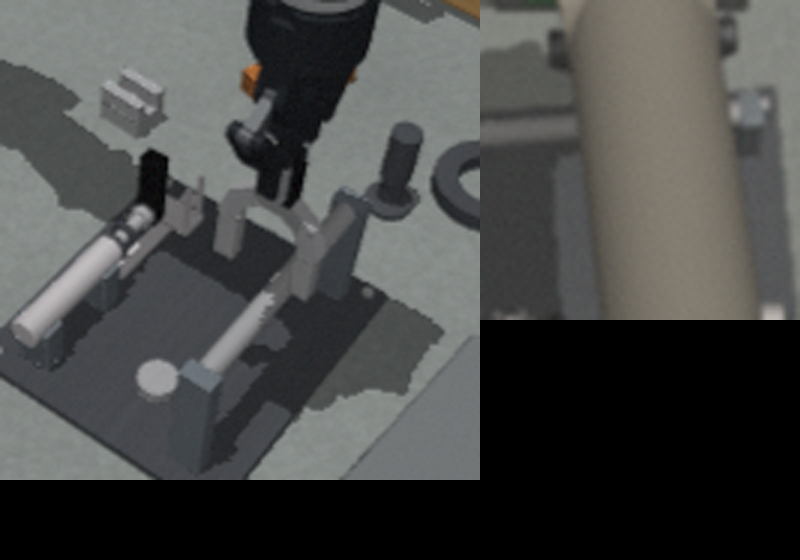

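The gauge is held level astride the bar's line: legs span stand x 39.5–119.2 against the bar at 80, with the right yaw. Lowering it.

```bash
python3 -m pendant '[[[1,0.5,0,10,0],[1,0.5,0,30,0],[1,0.5,0,52,0],[1,0.5,0,74,0],[1,0.5,0,92,0],[1,0.5,0,103,0],[1,0.5,0,107,0],[1,0.5,0,107,0]]]'; python3 -m pendant '[[[1,0,0,1,0],[1,0,0,2,0],[1,0,0,3,0],[1,0,0,3,0],[1,0,0,3,0]]]'; python3 -c "
from h import *
togo(*(O+.08*XH-.03*YH),.1674,95.1)"
```

```text
t: 5.33
tcp_pos: [0.6781, -0.0089, 0.3274]
eef_rot: [[0.996, 0.085, -0.002], [0.085, -0.996, -0.0], [-0.002, -0.0, -1.0]]
force: [-0.3, 0.4, -2.6]
gripper_width: 0.0149
grip_force: 49.0
t: 5.75
tcp_pos: [0.6786, -0.0087, 0.3263]
eef_rot: [[0.996, 0.085, 0.001], [0.085, -0.996, -0.0], [0.001, 0.0, -1.0]]
force: [0.2, -0.2, -1.9]
gripper_width: 0.0152
grip_force: 49.0
shift [-0.9 -1.8  4.2] turn -0.2 grasp [ 0.6787 -0.0088  0.1716] F [ 0.2 -0.2 -1.9] w 0.01515867183244562 j7 -94.54855371363844
```

```bash
python3 -m pendant '[[[1,0,0,1,0],[1,0,0,2,0],[1,0,0,3,0],[1,0,0,3,0],[1,0,0,3,0]]]'; python3 -m pendant '[[[1,0,0,1,0],[1,0,0,2,0],[1,0,0,2,0],[1,0,0,2,0]]]'
```

```text
t: 6.17
tcp_pos: [0.6784, -0.0088, 0.3225]
eef_rot: [[0.996, 0.085, -0.0], [0.085, -0.996, -0.0], [-0.0, 0.0, -1.0]]
force: [-0.4, -0.6, -2.0]
gripper_width: 0.0151
grip_force: 49.0
t: 6.5
tcp_pos: [0.6785, -0.0087, 0.322]
eef_rot: [[0.996, 0.085, 0.001], [0.085, -0.996, -0.0], [0.001, 0.0, -1.0]]
force: [-2.9, -0.2, 5.3]
gripper_width: 0.0155
grip_force: 50.1
```

```bash
python3 -m pendant '[[[0.75,0,0,0,0],[0.7,0,0,0,0],[0.6,0,0,0,0],[0.6,0,0,0,0],[0.6,0,0,0,0],[0.6,0,0,0,0]]]'
python3 - <<'E'
from h import *
a=grab('scene')
cv2.imwrite('pics/hang.png',cv2.resize(a['frame'][110:250,300:440,::-1],(560,560),interpolation=cv2.INTER_CUBIC))
E
```

```text
t: 7.0
tcp_pos: [0.6785, -0.0088, 0.3205]
eef_rot: [[0.996, 0.086, -0.0], [0.086, -0.996, -0.0], [-0.0, 0.0, -1.0]]
force: [-0.6, 0.0, 0.6]
gripper_width: 0.0338
grip_force: 0.0
```

View pics/hang.png

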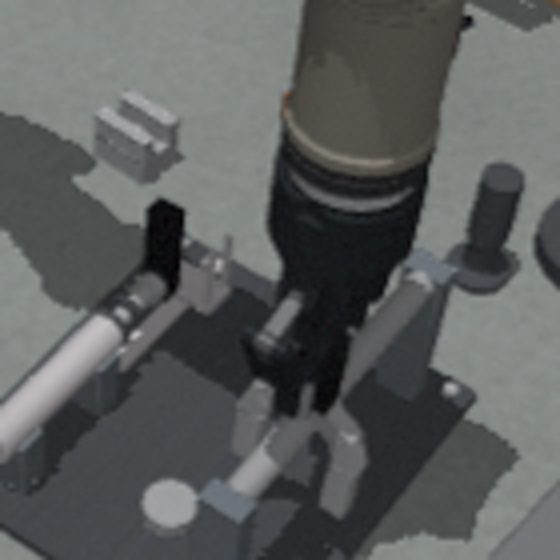

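The gauge hangs astride the bar at (300,440), crown on the bar and fingers clear of the tab. Retreating straight up.

```bash
python3 -m pendant '[[[0.6,0,0,-5,0],[0.6,0,0,-15,0],[0.6,0,0,-30,0],[0.6,0,0,-50,0],[0.6,0,0,-75,0],[0.6,0,0,-95,0],[0.4,0,0,-100,0],[0.4,0,0,-100,0]]]'
python3 - <<'E'
from h import *
togo(*(O-.08*XH+.055*YH),.107,95.1)
d=grab('scene')
P=cloud(d);x,y,z=P[...,0],P[...,1],P[...,2]
for lo,hi in((.06,.09),(.15,.185),(.14,.19)):
    q=P[(abs(x-.68)<.06)&(abs(y+.01)<.07)&(z>lo)&(z<hi)]
    s=np.array([st(p) for p in q]); print(lo,hi,len(q),'x',np.percentile(s[:,0],[2,98]),'y',np.percentile(s[:,1],[2,98]),q[:,2].max(), q[:,2].min())
E
```

```text
t: 7.72
tcp_pos: [0.6789, -0.0086, 0.4237]
eef_rot: [[0.996, 0.085, 0.005], [0.085, -0.996, 0.0], [0.005, 0.0, -1.0]]
force: [-0.2, -0.3, -0.3]
gripper_width: 0.0516
grip_force: 0.0
shift [-163.1  -86.2  161.1] turn -0.2 grasp [ 0.6797 -0.0086  0.269 ] F [-0.2 -0.3 -0.3] w 0.051612692718365744 j7 -93.42243694683465
0.06 0.09 107 x [ 40.036 119.8  ] y [-40.476 -28.468] 0.08971466481726047 0.060148907074441475
0.15 0.185 179 x [68.012 96.5  ] y [-42.1   -25.848] 0.1791744970520295 0.1502753321857215
0.14 0.19 230 x [65.438 99.294] y [-42.1 -26.2] 0.1791744970520295 0.14004143578387176
```

```bash
python3 -m pendant '[[[0.4,-20,-11,0,0],[0.4,-52,-27,5,0],[0.4,-87,-46,10,0],[0.4,-120,-63,20,0],[0.4,-145,-77,40,0],[0.4,-158,-84,60,0],[0.4,-163,-86,80,0],[0.4,-163,-86,80,0]]]'; python3 -m pendant '[[[0.4,0,0,0,0],[0.4,0,0,0,0]]]';python3 - <<'E'
from h import *
togo(*(O-.08*XH+.055*YH),.107,95.1)
E
```

```text
t: 8.43
tcp_pos: [0.5048, 0.0631, 0.3357]
eef_rot: [[0.996, 0.088, -0.011], [0.088, -0.996, -0.002], [-0.011, 0.001, -1.0]]
force: [-1.4, 0.3, 0.2]
gripper_width: 0.0511
grip_force: 0.0
t: 8.6
tcp_pos: [0.5095, 0.0626, 0.341]
eef_rot: [[0.996, 0.085, 0.001], [0.085, -0.996, 0.0], [0.001, -0.0, -1.0]]
force: [0.1, 0.3, 0.4]
gripper_width: 0.0514
grip_force: 0.0
shift [ 1.2 -0.6 79.3] turn -0.2 grasp [0.5096 0.0626 0.1863] F [0.1 0.3 0.4] w 0.05141504469505781 j7 -101.76839799643693
```

```bash
python3 -m pendant '[[[0.4,1,-0.5,15,0],[0.4,1,-0.5,35,0],[0.4,1,-0.5,55,0],[0.4,1,-0.5,68,0],[0.4,1,-0.5,75,0],[0.4,1,-0.5,76,0],[0.4,1,-0.5,76,0]]]'; python3 -m pendant '[[[0.6,0,0,0,0],[1,0,0,0,0],[1,0,0,0,0],[1,0,0,0,0],[1,0,0,0,0],[1,0,0,0,0],[1,0,0,0,0]]]' 60;python3 - <<'E'
from h import *
togo(*(O-.08*XH+.055*YH),.107,95.1); print(st(np.array(bot.read_state()['tcp_pos'])))
E
```

```text
t: 9.18
tcp_pos: [0.5105, 0.0634, 0.2652]
eef_rot: [[0.996, 0.085, 0.001], [0.085, -0.996, 0.0], [0.001, -0.0, -1.0]]
force: [-0.4, 0.0, -0.3]
gripper_width: 0.0512
grip_force: 0.0
t: 9.77
tcp_pos: [0.5102, 0.0636, 0.2657]
eef_rot: [[0.996, 0.086, 0.002], [0.086, -0.996, -0.0], [0.002, 0.0, -1.0]]
force: [-0.3, -0.4, 6.9]
gripper_width: 0.015
grip_force: 59.5
shift [0.2 0.3 4. ] turn -0.2 grasp [0.5105 0.0636 0.111 ] F [-0.3 -0.4  6.9] w 0.015014108089905791 j7 -104.30316714600636
[-80.5  55.3]
```

```bash
python3 -m pendant '[[[1,0,-4,0,0],[1,0,-12,0,0],[1,0,-22,0,0],[1,0,-32,0,0],[1,0,-42,0,0],[1,0,-52,0,0],[1,0,-60,0,0],[1,0,-64,0,0]]]'; python3 -m pendant '[[[1,0,0,0,0],[1,0,0,0,0]]]'
python3 - <<'E'
from h import *
s=bot.read_state();print(st(np.array(s['tcp_pos'])),np.round(s['force'],1),s['gripper_width'])
a=grab('scene');b=grab('top')
im=np.zeros((560,800,3),np.uint8)
im[:560,:560]=cv2.resize(a['frame'][145:201,320:376,::-1],(560,560),interpolation=cv2.INTER_CUBIC)
im[:240,560:]=cv2.resize(b['frame'][190:250,260:320,::-1],(240,240),interpolation=cv2.INTER_CUBIC)
cv2.imwrite('pics/pull.png',im)
E
```

```text
t: 10.43
tcp_pos: [0.5048, 0.1258, 0.2656]
eef_rot: [[0.996, 0.085, 0.001], [0.085, -0.996, -0.004], [0.001, 0.004, -1.0]]
force: [-1.6, -7.6, 8.6]
gripper_width: 0.0154
grip_force: 59.8
t: 10.6
tcp_pos: [0.5048, 0.1252, 0.2656]
eef_rot: [[0.996, 0.085, 0.001], [0.085, -0.996, -0.004], [0.001, 0.004, -1.0]]
force: [-1.1, -7.5, 8.2]
gripper_width: 0.0154
grip_force: 59.8
[-80.4 117.1] [-1.1 -7.5  8.2] 0.015388610951680868
```

View pics/pull.png

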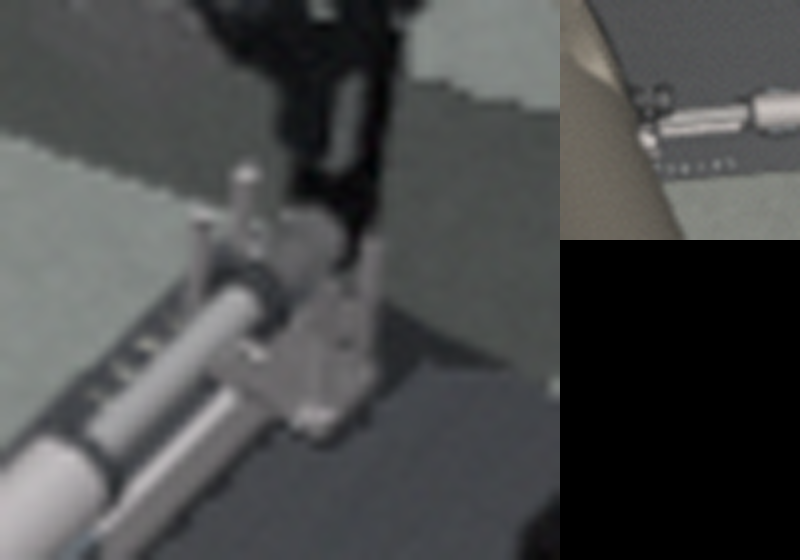

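Run:
```python
from h import *
S=load('scene')
for u,v in((20,21.5),(24.3,17.2),(33.8,28),(37.2,24)): print('prong top',st(onz(S,319.55+u,144.55+v,.074)))
print('collar ring c',st(onz(S,319.55+26,144.55+29.3,.060)))
# collar/ mark clouds: pixel->depth for parts
P=cloud(S)
for u,v in((339,165),(340,166),(344,162),(344,163),(357,169),(357,170),(353,174),(353,173)):
    print(u,v,st(P[v,u]),P[v,u,2].round(4),S['frame'][v,u])
for yy in (76,93): print(yy, proj(S,[*(O-.08*XH+yy/1000*YH),.06])-[319.55,144.55])
```

```text
prong top [-100.5   82.2]
prong top [-100.8  102.9]
prong top [-57.2  85.2]
prong top [-58.4 103.2]
collar ring c [-77.9  79.8]
339 165 [-144.5  147.5] -0.0014 [133 136 136]
340 166 [-100.9   85. ] 0.0716 [159 157 158]
344 162 [-100.6  103.5] 0.0727 [162 160 160]
344 163 [-98.8 101. ] 0.0718 [112 109 110]
357 169 [-57.1 102.5] 0.0737 [104 102 103]
357 170 [-56.5 102.1] 0.0705 [101  99 102]
353 174 [-55.7  81.5] 0.0725 [95 93 95]
353 173 [-56.3  82. ] 0.0755 [97 97 98]
76 [[24.54569641 29.74643441]]
93 [[28.13016268 26.18563077]]
```

The picture shows the dark collar at about (262,298), just short of the -y prongs (tops at (200,215) and (338,280)). The +y prong tops are at (243,172) and (372,240). I'll pull a further 15 mm and look again.

```bash
python3 -m pendant '[[[1,0,-4,0,0],[1,0,-9,0,0],[1,0,-13,0,0],[1,0,-15,0,0],[1,0,-15,0,0],[1,0,-15,0,0]]]'
python3 - <<'E'
from h import *
s=bot.read_state();R=np.array(s['eef_rot']);print(st(np.array(s['tcp_pos'])+R[:,2]*.155),np.round(s['force'],1),s['gripper_width'])
a=grab('scene')
im=cv2.resize(a['frame'][155:191,330:366,::-1],(576,576),interpolation=cv2.INTER_CUBIC)
cv2.imwrite('pics/pull2.png',im)
for yy in (93,94): print(yy,(proj(a,[*(O-.08*XH+yy/1000*YH),.06])-[329.5,154.5])*16)
E
```

```text
t: 11.2
tcp_pos: [0.5036, 0.1395, 0.2657]
eef_rot: [[0.996, 0.084, 0.001], [0.084, -0.996, -0.005], [0.0, 0.005, -1.0]]
force: [-0.9, -6.9, 9.5]
gripper_width: 0.0155
grip_force: 59.9
[-80.3 130.7] [-0.9 -6.9  9.5] 0.015452083045402805
93 [[290.88260282 259.7700924 ]]
94 [[294.22858512 256.44619838]]
```

View pics/pull2.png

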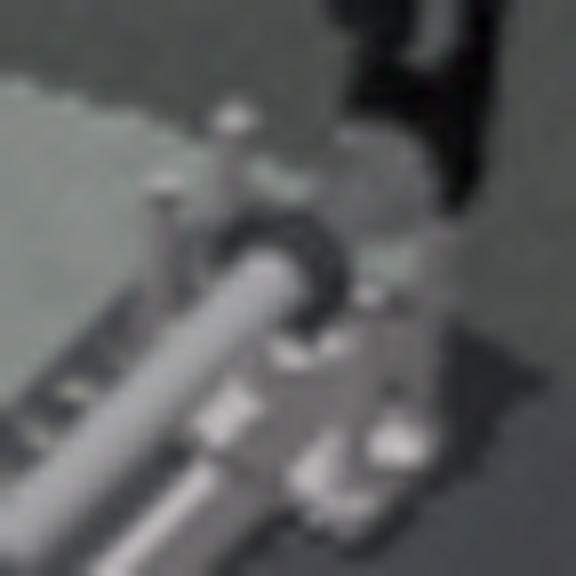

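Run:
```python
from h import *
S=load('scene');P=cloud(S)
for u,v in((160,185),(233,118),(370,293),(440,235)): print('prong top',st(onz(S,329.5+u/16,154.5+v/16,.074)))
print('mid',st(onz(S,329.5+300.75/16,154.5+207.75/16,.074)))
V=S['frame'].max(-1)
sub=[(u,v) for v in range(167,176) for u in range(343,353)]
q=np.array([[*st(P[v,u]),P[v,u,2]*1000,V[v,u]] for u,v in sub if V[v,u]<75])
r=np.hypot(q[:,0]+80,q[:,2]-60); k=(r<16)&(q[:,1]<110)&(q[:,1]>70)
print(q[k].round(0)[:40]); print('y pct',np.percentile(q[k,1],[5,25,50,75,95]))
for y in (90,92,94): # collar disc outline centre, front rim top & back rim top
    for dy in(-3,3): print(y,dy,((proj(S,[*(O-.08*XH+(y+dy)/1000*YH),.073])-[329.5,154.5])*16).round(), ((proj(S,[*(O-.067*XH+(y+dy)/1000*YH),.06])-[329.5,154.5])*16).round())
```

```text
prong top [-100.5   82. ]
prong top [-100.1  102.8]
prong top [-58.2  83.2]
prong top [-56.5 101.7]
mid [-78.7  92.4]
[[-86.  88.  71.  65.]
 [-83.  88.  73.  68.]
 [-82.  92.  70.  72.]
 [-78.  90.  74.  66.]
 [-81. 100.  64.  73.]
 [-88.  87.  66.  56.]
 [-86.  89.  66.  50.]
 [-82.  86.  71.  57.]
 [-80.  89.  70.  63.]
 [-77.  89.  72.  70.]
 [-75.  90.  72.  61.]
 [-77.  99.  64.  71.]
 [-92.  88.  59.  67.]
 [-88.  86.  64.  52.]
 [-75.  87.  71.  63.]
 [-73.  94.  67.  59.]
 [-73.  88.  68.  59.]
 [-70.  88.  69.  62.]
 [-69.  92.  67.  68.]
 [-72.  87.  66.  68.]
 [-69.  87.  67.  51.]
 [-68.  91.  64.  55.]
 [-70.  85.  64.  72.]
 [-68.  86.  65.  49.]
 [-66.  88.  64.  60.]
 [-71.  87.  58.  50.]
 [-68.  87.  60.  51.]
 [-75.  88.  51.  66.]
 [-71.  87.  54.  55.]]
y pct [85.88 86.8  87.9  90.1  97.06]
90 -3 [[276. 226.]] [[334. 314.]]
90 3 [[296. 206.]] [[354. 294.]]
92 -3 [[282. 220.]] [[340. 307.]]
92 3 [[303. 200.]] [[360. 287.]]
94 -3 [[289. 213.]] [[347. 301.]]
94 3 [[309. 193.]] [[367. 280.]]
```

The collar's near face reads y≈87, so its centre is at about 90, against a mark centre of 92.4 in the same view. About 2.5 mm remain.

```bash
python3 -m pendant '[[[1,0,-1.5,0,0],[1,0,-2.6,0,0],[1,0,-2.6,0,0],[1,0,-2.6,0,0],[1,0,-2.6,0,0]]]'
python3 - <<'E'
from h import *
s=bot.read_state();R=np.array(s['eef_rot']);print(st(np.array(s['tcp_pos'])+R[:,2]*.155),np.round(s['force'],1),s['gripper_width'])
S=grab('scene');P=cloud(S);V=S['frame'].max(-1)
q=np.array([[*st(P[v,u]),P[v,u,2]*1000] for v in range(164,176) for u in range(343,356) if V[v,u]<75])
r=np.hypot(q[:,0]+80,q[:,2]-60); k=(r<16)&(q[:,1]<110)&(q[:,1]>70);print('ring y',np.percentile(q[k,1],[5,25,50,75,95]))
x,y,z=P[...,0],P[...,1],P[...,2]
w=np.array([[*st(p),p[2]*1000,*uv] for p,uv in zip(P[155:185,335:362].reshape(-1,3),np.argwhere(np.ones((30,27))))])
for sx in(-100,-58):
    a=w[(abs(w[:,0]-sx)<6)&(w[:,2]>62)&(w[:,2]<77)&(w[:,1]>75)&(w[:,1]<112)][:,1]; print(sx,np.sort(a).round(0))
g=P[(abs(x-.68)<.06)&(abs(y+.01)<.07)&(z>.14)&(z<.19)]; print('gauge top',g[:,2].max(),st(g.mean(0)))
cv2.imwrite('pics/fin.png',cv2.resize(S['frame'][120:250,300:440,::-1],(770,596),interpolation=cv2.INTER_CUBIC))
E
```

```text
t: 11.67
tcp_pos: [0.5034, 0.1419, 0.2656]
eef_rot: [[0.996, 0.084, 0.001], [0.084, -0.996, -0.005], [0.0, 0.005, -1.0]]
force: [-1.3, -7.6, 9.1]
gripper_width: 0.0153
grip_force: 59.9
[-80.3 133.1] [-1.3 -7.6  9.1] 0.015277630203462863
ring y [86.14 89.   89.5  91.8  95.06]
-100 [ 79.  80.  81.  82.  82.  82.  83.  97. 100. 101. 101. 102. 102. 102.
 103.]
-58 [ 80.  81.  82.  82.  83.  83.  83.  84. 100. 100. 101. 101. 101. 102.
 103. 104.]
gauge top 0.17988753358928816 [ 83.4 -37. ]
```

View pics/fin.png

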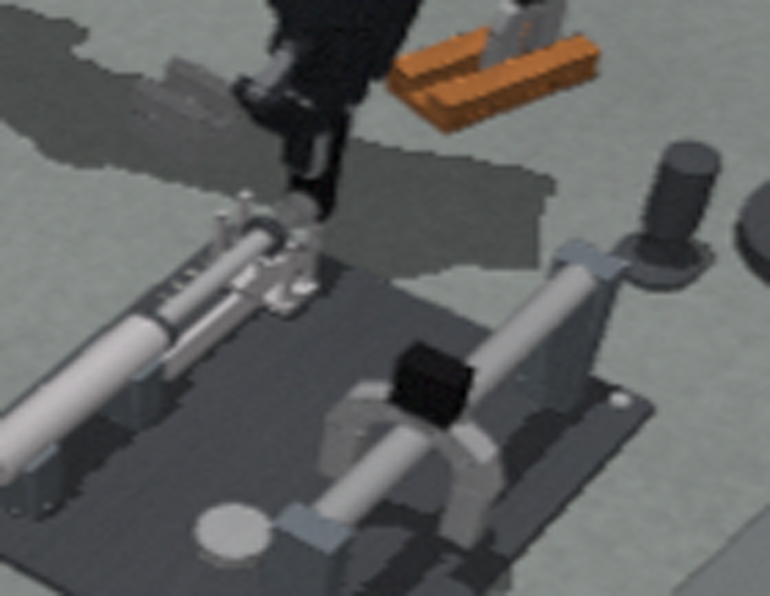

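The gauge hangs on the bar at (415,420), and the collar sits at (268,235) between the four prongs. The measured collar centre is y≈92.2 against a prong midpoint of about 92, and the mark has not moved. Handing in.

```bash
python3 -c "
from workcell import bot
print(bot.sign_off())"
```

```text
the job is handed in; nothing more can be done
None
```

I handed the job in at about 11.7 s of arm time: the wide gauge hangs released on the bar, and the arm holds the rod with its collar between the mark's prongs (about 0.2 mm off centre by the camera), with the mark not shifted.

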